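# Vent the slide incubator

### The job

Vent the slide incubator: first swing the small hold-down lever to the right of its lid all the way up, so that its toe is off the lid and stays off. Then take the sprung lid by its front handle, lift it until it stands at the angle marked by the index pin on the quadrant at its left (pointer level with pin), and finish while still holding it there with the gripper, keeping it steady. Do not shift the index pin, and leave the bottles, dishes and timer where they are.

Things in the scene. Friction and masses are not known exactly. Their poses are not given: they have to be found in the camera images.
- incubator: White benchtop slide incubator, 160 (x) x 260 (y) mm, deck 75 mm high; fixed. Origin on the table under its middle; own +x to its back, -x to its front (towards the robot), +y left. Front face at x = -70. In its frame (mm): lid hinge axis x 65, z 81, parallel to y; handle of the shut lid (-100, 50, 81); lever pivot (-20, -65, 93); knob of the lowered lever (-105, -65, 93).
- lid (a joint): Grey lid with clear window, 133 x 130 x 12 mm, hinged along its back edge. 0 = shut (start), grows as its front rises, stop at 1.2 rad. A spring pulls it shut: about 2.5 N up at the handle starts it, about 4 N at 0.85 rad; let go, it falls shut. An ear on its right edge lies under the lever's toe until that is raised.
- lid_handle (a point): Centre of the lid's handle: black bar, 16 mm diameter, 30 mm long, parallel to the hinge, on a stem 10 mm wide at its middle, 30 mm in front of the lid's edge and the front face, free all round. Pinch it at its two ends (30 mm) or lift it from below. Moves on a 165 mm circle about point lid_hinge, level with it when shut. Own x points from handle to hinge, y along the bar.
- lid_hinge (a point): Point on the lid's hinge axis, in the same upright plane as the lid's handle; y along the axis.
- lid_pointer (a point): End of the short steel pointer on the lid's left edge, 100 mm from the hinge axis. Turns with the lid.
- lever (a joint): Steel hold-down lever on the small grey head on the deck, right of the lid. 0 = down, level, pointing to the front (starts within 0.06 of that); grows as its front knob rises; stop at 1.3 rad, nearly upright. Up means above 1.0. Stays where it is left (friction 0.07 N m). A 10 mm thick toe sticks out to its left, 40 mm from the pivot, over the lid's ear.
- lever_knob (a point): Centre of the black knob at the lever's front end: a bar 14 mm in diameter and 24 mm long, parallel to the incubator's y, 35 mm in front of the front face. Moves on a circle of 85 mm radius about point lever_pivot. Can be pinched at its two ends (24 mm) or pushed up from underneath.
- lever_pivot (a point): Point on the lever's pivot axis (parallel to the incubator's y), in the same upright plane as the knob.
- index (a joint): Steel index arm at the lid's left, on the same axis as the lid, held by stiff friction. Its value is the marked lid angle: the lid is right when joint lid equals joint index. Set anywhere from 0.45 to 0.85 rad; not to be moved.
- index_pin (a point): Middle of the index pin: a steel pin 9 mm in diameter and 18 mm long, parallel to the hinge, at the end of the index arm outside the aluminium quadrant, 100 mm from the lid's hinge axis and 80 mm left of the handle's plane. Own x points from pin to hinge axis.
- bottle_small: Bystander: small bottle with red cap, 36 x 35 x 64 mm, standing left of the incubator; origin under its middle.
- bottle_large: Bystander: bottle with blue cap, 59 x 58 x 108 mm, standing behind the incubator; origin under its middle.
- dish_front: Bystander: round dish, 60 mm across, 16 mm high, on the table to the right of the incubator, before the big flask; origin under its middle.
- dish_deck: Bystander: round dish, 60 mm across, 16 mm high, lying on the incubator's deck behind the lever's head; origin under its middle.
- flask_yellow: Large conical glass flask, half full of yellow liquid, 195 mm wide at the foot, narrow at the neck, 318 mm high, fixed, to the right of the incubator and in the way of a low straight move from the right: pass over it. Origin under its middle.
- timer: Bystander: square timer, 58 x 58 x 19 mm, on the table to the right; origin under its middle.

How it is judged:
By the outcome, as a careful person would: the job done as asked, in the order asked, and still so for the second after the job is handed in, while the arm keeps its last pose, push and grip.
It also fails if it takes over 51 s, if anything falls off the work surface, if the arm or the gripper's body presses on something with over 40 N, if the wrist force passes 120 N, or if a joint passes its speed limit or range.

### The arm

A 7-joint arm with a two-finger parallel gripper is mounted at the origin on the work surface; the furniture and walls round the work are solid. World frame = base frame: x ahead of the robot, y to its left, z up, the work surface at z = 0. Lengths are in m, angles in degrees, forces in N, time in s.
With the tool pointing down it reaches from about 0.425 to 0.925 m from the base axis. Payload 6.8 kg.
Tool frame: the origin (TCP) lies on the centre line of the jaws, within the pads' length; the fingertips stand 17 mm ahead of it and the grasp point (between the pads) lies 2 mm behind it; y points along the fingers, x is the direction in which the jaws open and shut, and the axes are right-handed (so a half turn about y gives the same grasp; the last joint's range is limited). The gripper opens to 85 mm and grips with 20 to 120 N. Pads are 22 mm wide; open, the fingers measure 114 mm over their backs; the gripper's body (76 mm by 85 mm) begins 54 mm behind the grasp point. The pads swing forward as they close: fully open they stand 13 mm farther back than shut.
Start: joints at [-74.49, 27.33, 1.283, 89.118, -0.659, 63.558, -4.761], TCP at [0.25, 0.627, 0.248] pointing down, gripper open.
Joint ranges: [-169.35, 169.35], [-19.33, 120.38], [-80.79, 83.38], [13.8, 139.57], [-78.32, 258.32], [9.67, 109.79], [-169.56, 169.56]. Speed limits (degrees/s): [136.94, 136.94, 180, 180, 180, 180, 180].

### API

Orientations are given as [roll, pitch, yaw] about the fixed x, y, z axes, in that order (R = Rz(yaw) Ry(pitch) Rx(roll)).
In Python, from bench import sensors, eyes, manip gives the robot as it stands.
- The arm moves only by the shell command python3 -m crank 'ROWS' [FORCE]. ROWS is text: rows parted by semicolons, each of 7 numbers parted by spaces: the turn, a rotation vector about the tool's x, y, z in rad, then the shift along the tool's x, y, z in mm, then the opening, from 0 (shut) to 1 (fully open). A call has 1 to 10 rows; each row shifts and turns the commanded pose from where the row before left it, along the tool's axes as they then stand; what a row does not reach is not made up. A row lasts 1/12 s, in which the tool goes at most 41.7 mm and 7.16 degrees, less where a joint would pass 70% of its speed; a pose out of reach is approached as far as the arm can. A call is refused whole if a number of a shift passes 41.7 or a number of a turn 0.125, either way. A call with a gripper value outside its range is refused whole. The fingers move at their own pace and stop on an object; FORCE is the grip in N (left out, the last holds). Time passes only in rows, so rows that do not move let the fingers close. It gives the time, the measured TCP pose, the force and the opening at its end, in the units of the state.
- sensors.sense(): the state, without advancing time (a new reading comes with each control period).
- eyes.read_camera(name): name is "side" or "top"; returns the picture (420x560x3 uint8, red, green, blue); there is no depth.
- eyes.get_calibration(name): a dict with "K" (3x3 intrinsics, pixels), "dist" ([k1, k2, p1, p2, k3] as OpenCV has them; the pictures are not rectified), "pose" (4x4, takes a point from camera to world coordinates). Camera axes: x right, y up, looking along -z (the intrinsics and any distortion apply to the point x, -y, -z); pixel columns grow to the right and rows downward; lengths in m; the calibration is good to about 2 mm. A picture is of the moment at which its call begins. get_calibration takes no time and is no camera call.
- manip.close_job(): hands the job in, once; it reports no verdict.
The state is a dict: "time_s": time; "joint_pos": joint angles; "joint_vel": joint speeds; "joint_torque": joint torques, N m; "tcp_pos": TCP position; "orientation": TCP orientation; "force": force on the tool from outside, world axes, zero at the start; "wrist_torque": the same for the moment, N m; "width": finger opening in m.
Only numpy, scipy, OpenCV 4.12 (cv2) and the standard library are available. Lean on these libraries where they do the work, as an engineer would, in place of code of your own. Each camera call takes 0.05 s, during which the arm holds its last target.

## Working session

There is one attempt and no reset: what is moved stays moved. The work goes in short steps, Python scripts to look and compute and a shell command to move; the robot and the scene stay as the last step left them, time stands still between calls to the robot, and variables do not carry over. Pictures are saved under pics/ and viewed, and the job is handed in when it is done.

```bash
mkdir -p pics; ls; python3 - <<'E'
from bench import sensors, eyes
import cv2,numpy as np
print(sensors.sense())
for n in("side","top"):
    im=eyes.read_camera(n); cv2.imwrite(f"pics/{n}0.png",im[:,:,::-1]); np.save(f"pics/{n}0.npy",im)
    c=eyes.get_calibration(n); print(n,{k:np.round(v,4).tolist() for k,v in c.items()})
E
```

```text
pics
{'time_s': 0.0, 'joint_pos': array([-74.4910798 ,  27.37609103,   1.28204861,  89.17818011,
        -0.6578349 ,  63.55908922,  -4.76205617]), 'joint_vel': array([ 0.00689695,  0.11373257, -0.02357053,  0.00899173,  0.16133067,
       -0.03092371, -0.07226716]), 'joint_torque': array([ 2.11194138e-04, -5.96451473e+01,  1.60790406e+00, -2.81193870e+01,
        1.24328246e-02,  9.45068139e-03,  1.60399668e-05]), 'tcp_pos': array([0.24943585, 0.62661228, 0.24732392]), 'orientation': array([-90.00980413,   0.10553867,  68.29648822]), 'force': array([-0.03387584, -0.91701596,  0.46794676]), 'wrist_torque': array([-0.02719427, -0.00553233, -0.03582108]), 'width': 0.08561609743985801}
side {'K': [[468.8944, 0.0, 273.2556], [0.0, 468.8944, 211.4893], [0.0, 0.0, 1.0]], 'dist': [-0.0615, 0.0, 0.0, 0.0, 0.0], 'pose': [[0.9314, 0.1399, -0.3359, 0.1025], [-0.3639, 0.347, -0.8644, -0.9417], [-0.0044, 0.9274, 0.3741, 0.571], [0.0, 0.0, 0.0, 1.0]]}
top {'K': [[466.3732, 0.0, 278.2935], [0.0, 466.3732, 209.1314], [0.0, 0.0, 1.0]], 'dist': [-0.0611, 0.0, 0.0, 0.0, 0.0], 'pose': [[-0.0035, 0.9838, -0.1793, 0.344], [-0.9999, -0.006, -0.0137, 0.1635], [-0.0145, 0.1792, 0.9837, 1.2856], [0.0, 0.0, 0.0, 1.0]]}
```

View pics/side0.png

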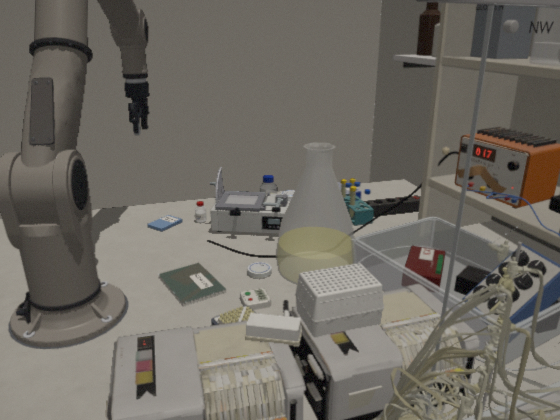

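View pics/top0.png

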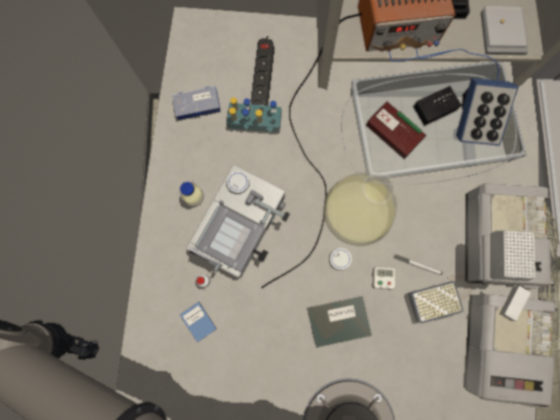

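```bash
python3 - <<'E'
import cv2,numpy as np
a=cv2.imread("pics/top0.png")[150:300,170:320]; cv2.imwrite("pics/t1.png",cv2.resize(a,(600,600),interpolation=cv2.INTER_CUBIC))
a=cv2.imread("pics/side0.png")[150:250,180:320]; cv2.imwrite("pics/s1.png",cv2.resize(a,None,fx=5.6,fy=5.6,interpolation=cv2.INTER_CUBIC))
E
```

```text
(no output)
```

View pics/t1.png

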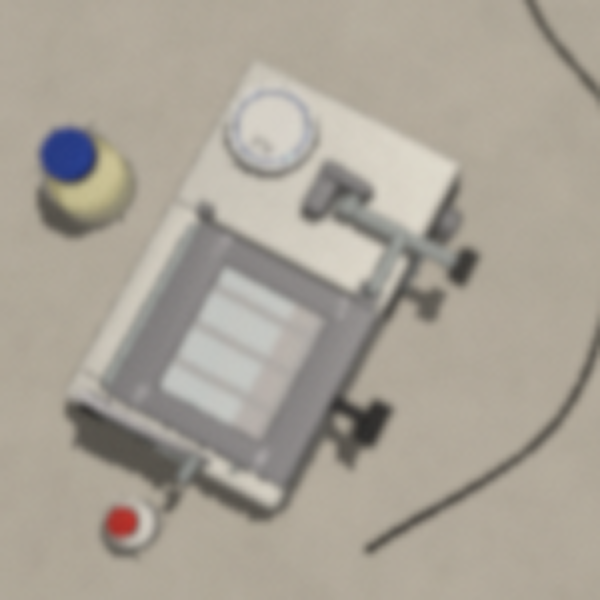

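View pics/s1.png

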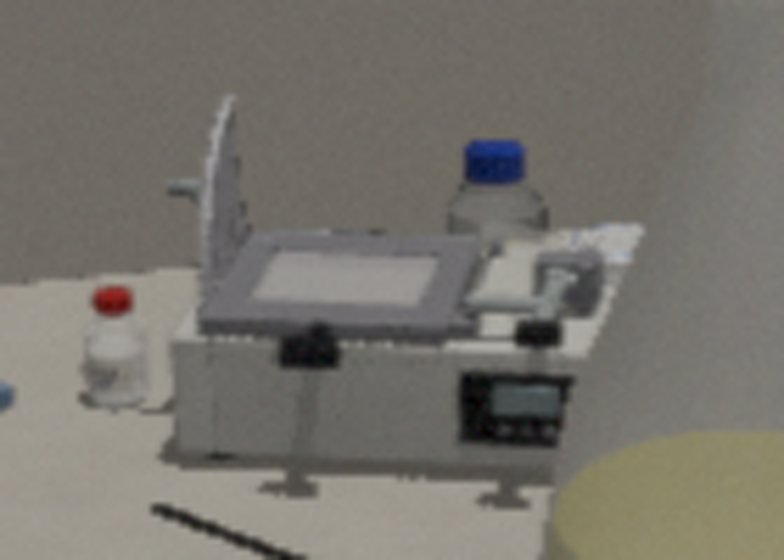

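```bash
cat > h.py <<'E'
import numpy as np,cv2
from bench import sensors, eyes
from scipy.spatial.transform import Rotation as R
def ray(n,uv):
    c=eyes.get_calibration(n);K=np.array(c['K']);d=np.array(c['dist']);P=np.array(c['pose'])
    p=cv2.undistortPoints(np.array([[uv]],float),K,d)[0,0]
    v=P[:3,:3]@np.array([p[0],-p[1],-1]); return P[:3,3],v/np.linalg.norm(v)
def plane(n,uv,z):
    o,v=ray(n,uv); return o+v*(z-o[2])/v[2]
def tri(a,b):
    o1,v1=ray("side",a);o2,v2=ray("top",b)
    s=np.linalg.lstsq(np.c_[v1,-v2],o2-o1,rcond=None)[0]
    p,q=o1+s[0]*v1,o2+s[1]*v2; return (p+q)/2,np.linalg.norm(p-q)
def proj(n,X):
    c=eyes.get_calibration(n);K=np.array(c['K']);d=np.array(c['dist']);P=np.array(c['pose'])
    q=P[:3,:3].T@(np.asarray(X,float)-P[:3,3]); q=np.array([q[0],-q[1],-q[2]])
    return cv2.projectPoints(q.reshape(1,1,3),np.zeros(3),np.zeros(3),K,d)[0].ravel()
E
python3 - <<'E'
from h import *
np.set_printoptions(precision=4,suppress=True)
for nm,z in(("top0",(230,300,200,270)),("side0",(215,285,200,220))):
    im=np.load(f"pics/{nm}.npy").astype(int)
    m=(im.max(2)<60).astype(np.uint8)
    x0,x1,y0,y1=z
    n,l,s,c=cv2.connectedComponentsWithStats(m[y0:y1,x0:x1].copy())
    print(nm,[(s[i].tolist(),(c[i]+[x0,y0]).round(1).tolist()) for i in range(1,n) if s[i][4]>5])
h,e=tri((235.4,211.6),(263,255.5));print("handle",h,e,plane("top",(263,255.5),.081),plane("side",(235.4,211.6),.081))
k,e=tri((276,209.3),(285.5,216.5));print("knob",k,e,plane("top",(285.5,216.5),.093),plane("side",(276,209.3),.093))
p,e=tri((212.5,183.4),(216.3,269));print("pin",p,e)
E
```

```text
top0 [([29, 52, 7, 8, 38], [261.7, 255.6])]
side0 [([15, 8, 11, 8, 73], [234.9, 211.9]), ([57, 8, 8, 4, 29], [275.6, 209.4]), ([47, 16, 20, 4, 49], [270.6, 217.7])]
handle [0.4416 0.22   0.0848] 0.000490672635443974 [0.4421 0.2201 0.081 ] [0.444  0.2292 0.081 ]
knob [0.5402 0.1617 0.0987] 0.0015602340593531409 [0.5419 0.1614 0.093 ] [0.5446 0.1749 0.093 ]
pin [0.4063 0.3319 0.1368] 0.0029019462232298563
```

```bash
python3 - <<'E'
from h import *
np.set_printoptions(precision=4,suppress=True)
z=lambda a:(170+a[0]/4-.4,150+a[1]/4-.4)
C=[plane("top",z(a),.075) for a in((258,62),(458,165),(68,402),(280,512))]
for c in C:print(c)
d=C[2]-C[0];print("yinc ang from back edge",np.degrees(np.arctan2(d[1],d[0])),np.hypot(*d[:2]))
d=C[3]-C[1];print("front",np.degrees(np.arctan2(d[1],d[0])),np.hypot(*d[:2]))
d=C[0]-C[1];print("side",np.degrees(np.arctan2(d[1],d[0])),np.hypot(*d[:2]))
print("flask",plane("top",(360,208),.03))
for yaw in(61,62,63):
    Rz=R.from_euler('z',yaw,degrees=True).as_matrix()
    H=np.array([.4425,.2215,.081]);K=np.array([.5415,.163,.094])
    o1=H-Rz@[-.1,.05,.081];o2=K-Rz@[-.105,-.065,.094]
    o=(o1+o2)/2;o[2]=0
    print(yaw,o1,o2)
    W=lambda p:o+Rz@np.array(p)
    print(' head/hinge',proj("top",W([.065,.05,.081])),'boxcorners top',[(np.round((proj("top",W(q))-[170,150])*4+1.5)).tolist() for q in([.09,-.13,.075],[-.07,-.13,.075],[.09,.13,.075],[-.07,.13,.075])])
    for uv in((212.5,183.4),):
        oo,v=ray("side",uv); n=Rz[:,1]; t=((W([0,.13,0])-oo)@n)/(v@n); X=Rz.T@(oo+t*v-o); a=[.065-X[0],X[2]-.081]; print(' pin side',X,np.hypot(*a),np.arctan2(a[1],a[0]))
    for th in(.5,.55,.6,.65,.7):
        print(th,proj("side",W([.065-.1*np.cos(th),.13,.081+.1*np.sin(th)])),(proj("top",W([.065-.1*np.cos(th),.13,.081+.1*np.sin(th)]))-[170,150])*4+1.5)
E
python3 - <<'E'
import cv2
a=cv2.imread("pics/side0.png")[160:220,200:260]; cv2.imwrite("pics/s2.png",cv2.resize(a,(600,600),interpolation=cv2.INTER_NEAREST))
E
```

```text
[0.6859 0.2989 0.075 ]
[0.614  0.1647 0.075 ]
[0.4574 0.4202 0.075 ]
[0.3859 0.2807 0.075 ]
yinc ang from back edge 152.02846004518022 0.2587210434783424
front 153.04591341051315 0.25584177985902695
side 61.80601765751637 0.15220950310151504
flask [ 0.5746 -0.0427  0.03  ]
61 [0.5347 0.2847 0.    ] [0.5356 0.2863 0.    ]
 head/hinge [207.1923 224.8309] boxcorners top [[255.0, 52.0], [463.0, 163.0], [58.0, 390.0], [270.0, 509.0]]
 pin side [-0.0352  0.13    0.1416] 0.11710784740227656 0.5434469285310043
0.5 [213.8032 186.1503] [194.5308 469.1435]
0.55 [213.942  184.4709] [190.034  466.7713]
0.6 [214.1012 182.8128] [185.2383 464.2271]
0.65 [214.2803 181.1809] [180.1546 461.5166]
0.7 [214.4786 179.5801] [174.7952 458.646 ]
62 [0.5336 0.2863 0.    ] [0.5334 0.2862 0.    ]
 head/hinge [206.9704 225.9839] boxcorners top [[249.0, 55.0], [460.0, 163.0], [58.0, 396.0], [272.0, 512.0]]
 pin side [-0.0282  0.13    0.14  ] 0.1103204571562321 0.5640112089979415
0.5 [213.1388 186.3986] [196.7905 472.9827]
0.55 [213.2635 184.7161] [192.2649 470.6858]
0.6 [213.4075 183.0547] [187.4367 468.2222]
0.65 [213.5704 181.4196] [182.3169 465.5973]
0.7 [213.7515 179.8157] [176.9179 462.8172]
63 [0.5324 0.2879 0.    ] [0.5313 0.2861 0.    ]
 head/hinge [206.7685 227.1411] boxcorners top [[244.0, 58.0], [457.0, 162.0], [59.0, 403.0], [275.0, 515.0]]
 pin side [-0.0204  0.13    0.1381] 0.10270837801999816 0.5895829662205377
0.5 [212.4845 186.6508] [199.119  476.7829]
0.55 [212.595  184.9652] [194.5659 474.5619]
0.6 [212.7238 183.3007] [189.7066 472.1795]
0.65 [212.8703 181.6624] [184.5523 469.6409]
0.7 [213.0342 180.0553] [179.1153 466.952 ]
```

View pics/s2.png

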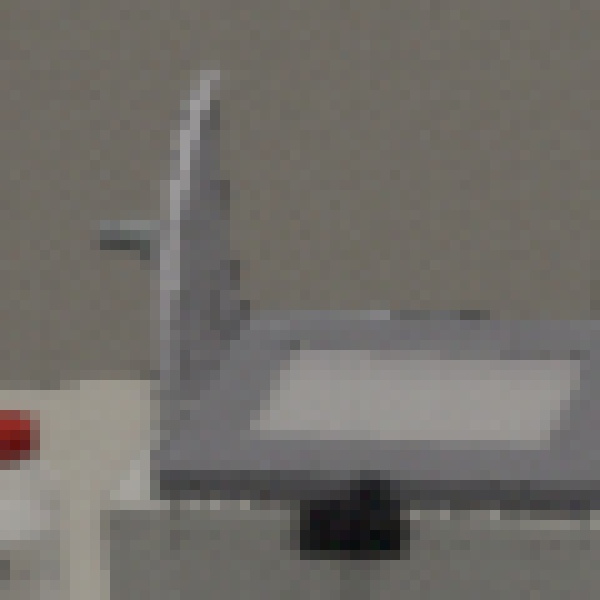

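```bash
python3 -m crank '0 0.12 0 0 -5 0 0.55;0 0.12 0 0 -5 0 0.55;0 0.12 0 0 -5 0 0.55;0 0.12 0 0 -5 0 0.55;0 0.12 0 0 -5 0 0.55;0 0.12 0 0 -5 0 0.55;0 0.12 0 0 -5 0 0.55;0 0.12 0 0 -5 0 0.55;0 0.12 0 0 -5 0 0.55;0 0.12 0 0 -5 0 0.55' 40; python3 -m crank '0 0.12 0 0 0 0 0.55;0 0.12 0 0 0 0 0.55;0 0.12 0 0 0 0 0.55;0 0.12 0 0 0 0 0.55;0 0 0 0 0 0 0.55;0 0 0 0 0 0 0.55'; cat >> h.py <<'E'
def go(T,yaw=None):
    s=sensors.sense(); r=R.from_euler('xyz',s['orientation'],degrees=True)
    print('tool-shift mm',(r.inv().apply(np.array(T)-s['tcp_pos'])*1000).round(1),'rpy',np.round(s['orientation'],2),'tcp',np.round(s['tcp_pos'],4),'F',np.round(s['force'],1),'w',round(s['width'],4),'t',round(s['time_s'],2))
E
python3 -c "
from h import *
go([.5415,.1625,.25])"
```

```text
time_s: 0.93
tcp_pos: [0.2494, 0.6269, 0.298]
orientation: [-90.1, 0.0, -0.8]
force: [0.2, -1.0, -0.8]
width: 0.0471
time_s: 1.43
tcp_pos: [0.2493, 0.627, 0.2979]
orientation: [-90.0, -0.0, -27.7]
force: [0.8, 0.8, -0.6]
width: 0.0468
tool-shift mm [ 474.8   48.2 -275.1] rpy [-9.004e+01 -2.000e-02 -2.774e+01] tcp [0.2493 0.627  0.2979] F [ 0.8  0.8 -0.6] w 0.0468 t 1.43
```

```bash
python3 -m crank '0 0 0 24 0 -14 0.55;0 0 0 24 0 -14 0.55;0 0 0 24 0 -14 0.55;0 0 0 24 0 -14 0.55;0 0 0 24 0 -14 0.55;0 0 0 24 0 -14 0.55;0 0 0 24 0 -14 0.55;0 0 0 24 0 -14 0.55;0 0 0 24 0 -14 0.55;0 0 0 24 0 -14 0.55'; python3 -m crank '0 0 0 24 0 -14 0.55;0 0 0 24 0 -14 0.55;0 0 0 24 0 -14 0.55;0 0 0 24 0 -14 0.55;0 0 0 24 0 -14 0.55;0 0 0 24 0 -14 0.55;0 0 0 24 0 -14 0.55;0 0 0 24 0 -14 0.55;0 0 0 24 0 -14 0.55;0 0 0 19 0 -9 0.55';  python3 -m crank '0 0 0 0 0 0 0.55;0 0 0 0 20 0 0.55;0 0 0 0 20 0 0.55; 0 0 0 0 20 0 0.55;0 0 0 0 20 0 0.55;0 0 0 0 20 0 0.55;0 0 0 0 0 0 0.55'; 
python3 -c "
from h import *
go([.5415,.1625,.11])
im=eyes.read_camera('top')[150:300,170:320]; cv2.imwrite('pics/t3.png',cv2.resize(im[:,:,::-1],(600,600),interpolation=cv2.INTER_CUBIC))
im=eyes.read_camera('side')[120:260,180:320]; cv2.imwrite('pics/s3.png',cv2.resize(im[:,:,::-1],(600,600),interpolation=cv2.INTER_CUBIC))
"
```

```text
time_s: 2.27
tcp_pos: [0.3965, 0.3896, 0.2983]
orientation: [-90.0, 0.0, -27.7]
force: [0.7, 1.0, -0.5]
width: 0.0472
time_s: 3.1
tcp_pos: [0.5411, 0.1588, 0.2985]
orientation: [-90.0, -0.0, -27.9]
force: [0.3, 0.1, 0.4]
width: 0.0469
time_s: 3.68
tcp_pos: [0.5375, 0.1616, 0.1947]
orientation: [-90.3, 0.2, -27.7]
force: [0.3, 0.2, 0.3]
width: 0.0468
tool-shift mm [ 3.4 84.7  3.1] rpy [-90.29   0.24 -27.75] tcp [0.5375 0.1616 0.1947] F [0.3 0.2 0.3] w 0.0468 t 3.68
```

View pics/t3.png

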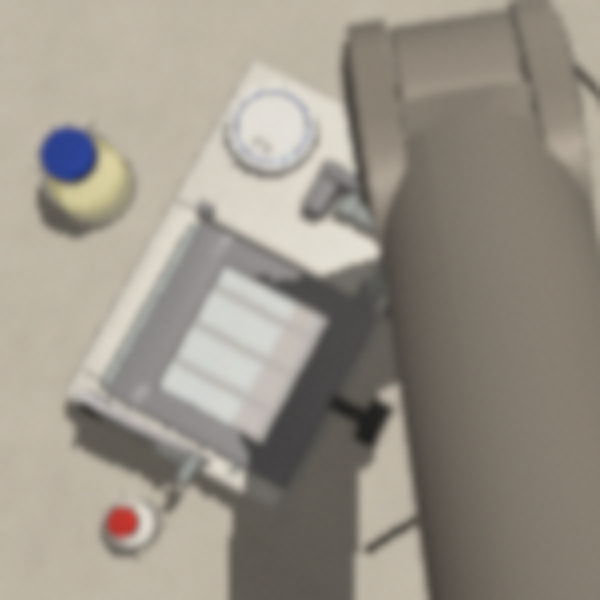

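View pics/s3.png

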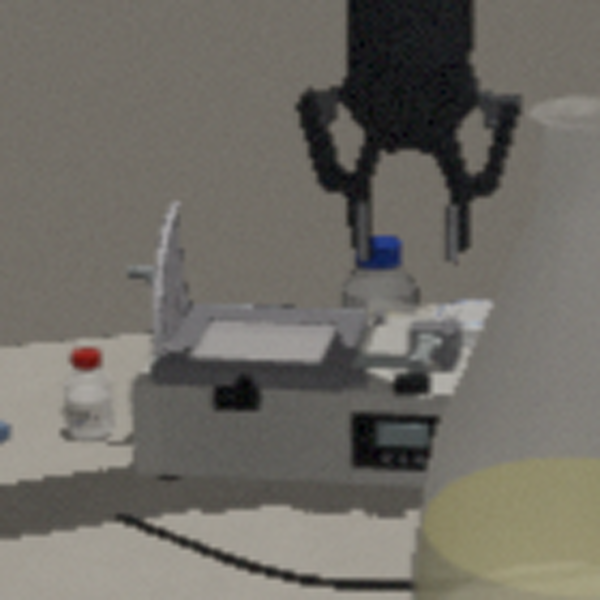

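```bash
python3 -m crank '0 0 0 3 20 3 0.55; 0 0 0 0 20 0 0.55;0 0 0 0 20 0 0.55;0 0 0 0 20 0 0.55;0 0 0 0 15 0 0.55;0 0 0 0 7 0 0.55;0 0 0 0 0 0 0.55;0 0 0 0 0 0 0.55'; python3 -m crank '0 0 0 0 0 0 0;0 0 0 0 0 0 0;0 0 0 0 0 0 0;0 0 0 0 0 0 0;0 0 0 0 0 0 0;0 0 0 0 0 0 0' 40
python3 -c "
from h import *
go([.5415,.1625,.092])
im=eyes.read_camera('side')[120:260,180:320]; cv2.imwrite('pics/s4.png',cv2.resize(im[:,:,::-1],(600,600),interpolation=cv2.INTER_CUBIC))
"
```

```text
time_s: 4.45
tcp_pos: [0.5451, 0.1631, 0.0974]
orientation: [-89.9, -0.1, -27.9]
force: [0.0, -0.1, 0.4]
width: 0.0471
time_s: 4.95
tcp_pos: [0.5422, 0.1646, 0.0966]
orientation: [-90.0, 0.3, -27.9]
force: [-7.1, 3.9, 1.3]
width: 0.0229
tool-shift mm [ 0.4  4.6 -2.2] rpy [-89.99   0.26 -27.89] tcp [0.5422 0.1646 0.0966] F [-7.1  3.9  1.3] w 0.0229 t 4.95
```

View pics/s4.png

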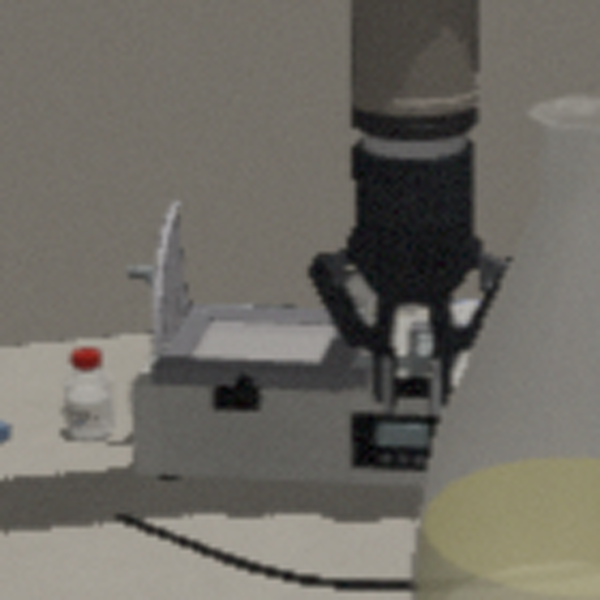

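```bash
python3 -m crank '0 0 0 -3 -8.5 0.4 0;0 0 0 0 -8.4 1.3 0;0 0 0 0 -8.2 2.1 0;0 0 0 0 -8 2.9 0;0 0 0 0 -7.7 3.7 0;0 0 0 0 -7.2 4.4 0;0 0 0 0 0 0 0'; python3 -m crank '0 0 0 0 -6.8 5.1 0;0 0 0 0 -6.2 5.8 0;0 0 0 0 -5.6 6.4 0;0 0 0 0 -4.9 6.9 0;0 0 0 0 0 0 0'; python3 -m crank '0 0 0 0 -4.2 7.4 0;0 0 0 0 -3.5 7.8 0;0 0 0 0 -1.5 4 0;0 0 0 0 -1.2 4 0;0 0 0 0 0 0 0;0 0 0 0 0 0 0'
python3 -c "
from h import *
go([.5415,.1625,.092])
im=eyes.read_camera('side')[120:260,180:320]; cv2.imwrite('pics/s5.png',cv2.resize(im[:,:,::-1],(600,600),interpolation=cv2.INTER_CUBIC))
"
```

```text
time_s: 5.58
tcp_pos: [0.5491, 0.1784, 0.1459]
orientation: [-89.9, -0.0, -27.9]
force: [0.9, 3.2, -4.6]
width: 0.0228
time_s: 6.0
tcp_pos: [0.5603, 0.1991, 0.1688]
orientation: [-90.0, 0.0, -27.9]
force: [-2.6, -0.1, -1.2]
width: 0.0225
time_s: 6.5
tcp_pos: [0.5711, 0.2195, 0.1786]
orientation: [-90.0, -0.0, -27.9]
force: [-2.5, -1.6, 0.3]
width: 0.0229
tool-shift mm [  0.6  86.5 -64.3] rpy [-8.996e+01 -1.000e-02 -2.794e+01] tcp [0.5711 0.2195 0.1786] F [-2.5 -1.6  0.3] w 0.0229 t 6.5
```

View pics/s5.png

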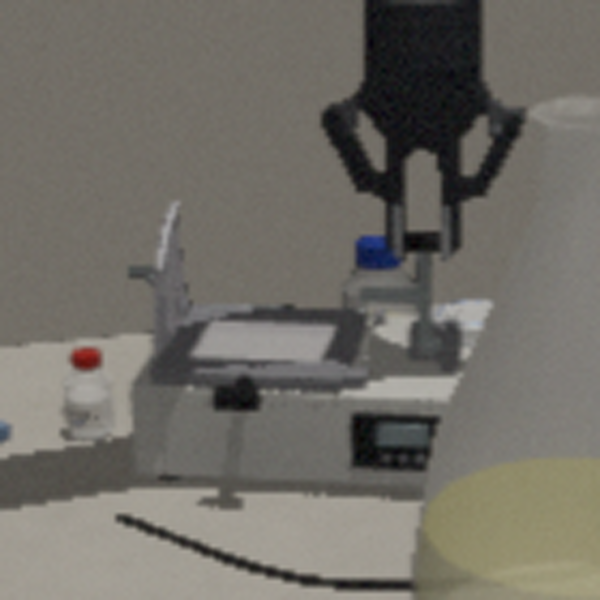

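```bash
python3 -m crank '0 0 0 0 0 0 0.55;0 0 0 0 0 0 0.55;0 0 0 0 0 0 0.55;0 0 0 0 0 0 0.55;0 0 0 0 0 0 0.55'; python3 -m crank '0 0 0 0 -10 0 0.55;0 0 0 0 -20 0 0.55;0 0 0 0 -20 0 0.55;0 0 0 0 -20 0 0.55;0 0 0 0 -20 0 0.55;0 0 0 0 0 0 0.55;0 0 0 0 0 0 0.55'
python3 -c "
from h import *
go([.4425,.221,.25])"
```

```text
time_s: 6.97
tcp_pos: [0.5711, 0.2193, 0.1784]
orientation: [-90.0, -0.0, -28.0]
force: [-0.7, -1.1, 1.0]
width: 0.0471
time_s: 7.55
tcp_pos: [0.5716, 0.2193, 0.27]
orientation: [-89.8, -0.1, -28.0]
force: [-0.1, -0.3, 0.0]
width: 0.047
tool-shift mm [-114.8   19.6  -59.1] rpy [-89.83  -0.09 -27.97] tcp [0.5716 0.2193 0.27  ] F [-0.1 -0.3  0. ] w 0.047 t 7.55
```

```bash
python3 -m crank '0 0 0 -20 0 -10 0.6;0 0 0 -20 0 -10 0.6;0 0 0 -20 0 -10 0.6;0 0 0 -20 0 -10 0.6;0 0 0 -20 0 -10 0.6;0 0 0 -15 0 -9 0.6;0 0 0 0 20 0 0.6;0 0 0 0 20 0 0.6;0 0 0 0 20 0 0.6;0 0 0 0 0 0 0.6'; python3 -m crank '0 0 0 0 0 0 0.6;0 0 0 0 0 0 0.6'
python3 -c "
from h import *
go([.4425,.221,.081])
im=eyes.read_camera('top')[150:300,170:320]; cv2.imwrite('pics/t6.png',cv2.resize(im[:,:,::-1],(600,600),interpolation=cv2.INTER_CUBIC))
im=eyes.read_camera('side')[120:260,180:320]; cv2.imwrite('pics/s6.png',cv2.resize(im[:,:,::-1],(600,600),interpolation=cv2.INTER_CUBIC))
"
```

```text
time_s: 8.38
tcp_pos: [0.4388, 0.2197, 0.2046]
orientation: [-90.4, 0.2, -27.9]
force: [-1.3, -0.0, -0.1]
width: 0.0515
time_s: 8.55
tcp_pos: [0.4419, 0.2209, 0.2088]
orientation: [-90.0, -0.0, -28.0]
force: [0.8, 0.4, -0.0]
width: 0.0512
tool-shift mm [  0.4 127.8   0.3] rpy [-8.999e+01 -2.000e-02 -2.798e+01] tcp [0.4419 0.2209 0.2088] F [ 0.8  0.4 -0. ] w 0.0512 t 8.55
```

View pics/s6.png

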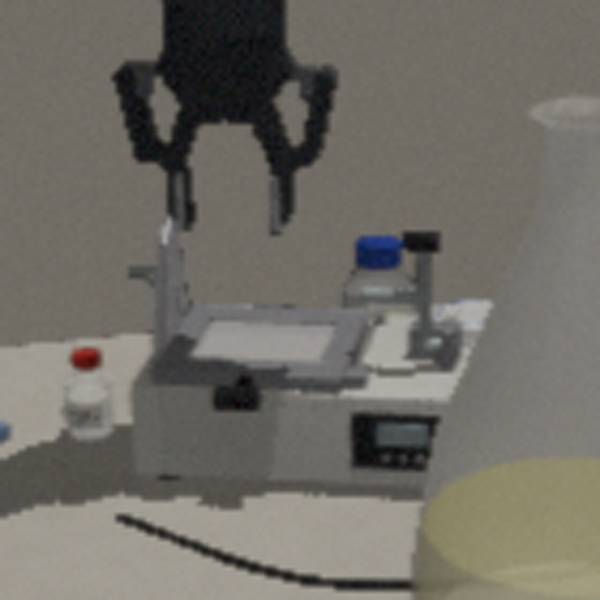

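View pics/t6.png

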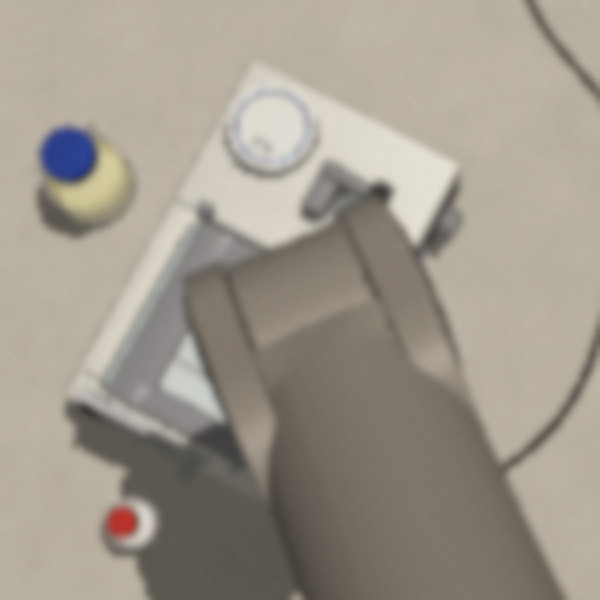

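```bash
python3 -m crank '0 0 0 1 20 0 0.6;0 0 0 0 20 0 0.6;0 0 0 0 20 0 0.6;0 0 0 0 20 0 0.6;0 0 0 0 20 0 0.6;0 0 0 0 18 0 0.6;0 0 0 0 10 0 0.6;0 0 0 0 0 0 0.6;0 0 0 0 0 0 0.6'; python3 -m crank '0 0 0 0 0 0 0;0 0 0 0 0 0 0;0 0 0 0 0 0 0;0 0 0 0 0 0 0;0 0 0 0 0 0 0;0 0 0 0 0 0 0' 40
python3 -c "
from h import *
go([.4425,.221,.081])
im=eyes.read_camera('side')[120:260,180:320]; cv2.imwrite('pics/s7.png',cv2.resize(im[:,:,::-1],(600,600),interpolation=cv2.INTER_CUBIC))
"
```

```text
time_s: 9.4
tcp_pos: [0.4429, 0.2206, 0.0807]
orientation: [-90.0, -0.0, -28.0]
force: [0.1, -0.3, 0.5]
width: 0.0515
time_s: 9.9
tcp_pos: [0.4419, 0.2216, 0.0812]
orientation: [-89.9, 0.1, -27.9]
force: [-4.8, 2.5, 5.8]
width: 0.0289
tool-shift mm [ 0.8  0.2 -0.3] rpy [-89.92   0.09 -27.94] tcp [0.4419 0.2216 0.0812] F [-4.8  2.5  5.8] w 0.0289 t 9.9
```

View pics/s7.png

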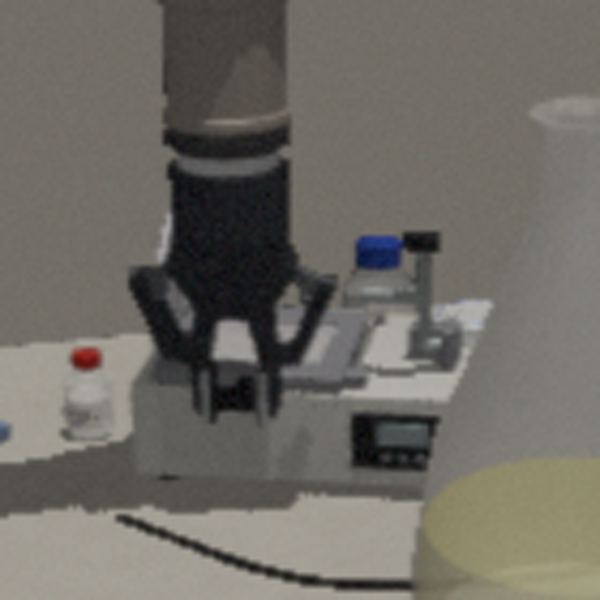

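```bash
python3 -m crank '0 0 0 -1 -8.2 0.2 0;0 0 0 0 -8.2 0.6 0;0 0 0 0 -8.2 1 0;0 0 0 0 -8.1 1.4 0;0 0 0 0 -8 1.9 0;0 0 0 0 -7.9 2.2 0;0 0 0 0 0 0 0' 50; python3 -m crank '0 0 0 0 -7.8 2.7 0;0 0 0 0 -7.7 3 0;0 0 0 0 -7.5 3.4 0;0 0 0 0 -7.3 3.8 0;0 0 0 0 -7.1 4.1 0;0 0 0 0 0 0 0;0 0 0 0 0 0 0;0 0 0 0 0 0 0'
python3 -c "
from h import *
go([.4425,.221,.081])
s=sensors.sense()['tcp_pos'];z=(s[2]-.0812)/.165;print(np.arcsin(z))
im=np.mean([eyes.read_camera('side').astype(float) for _ in range(6)],0);np.save('pics/s8.npy',im);im=im.astype(np.uint8)
cv2.imwrite('pics/s8.png',cv2.resize(im[120:260,180:320,::-1],(600,600),interpolation=cv2.INTER_CUBIC))
cv2.imwrite('pics/s8b.png',cv2.resize(im[165:215,190:240,::-1],(600,600),interpolation=cv2.INTER_CUBIC))
"
```

```text
time_s: 10.53
tcp_pos: [0.4452, 0.2281, 0.1302]
orientation: [-89.9, -0.0, -27.9]
force: [0.1, 3.9, -6.4]
width: 0.0289
time_s: 11.2
tcp_pos: [0.4525, 0.2417, 0.1658]
orientation: [-90.1, 0.0, -28.0]
force: [-1.2, 0.4, -5.0]
width: 0.0286
tool-shift mm [  0.9  84.9 -22.9] rpy [-9.007e+01  2.000e-02 -2.797e+01] tcp [0.4525 0.2417 0.1658] F [-1.2  0.4 -5. ] w 0.0286 t 11.2
0.5386349207937912
```

View pics/s8.png

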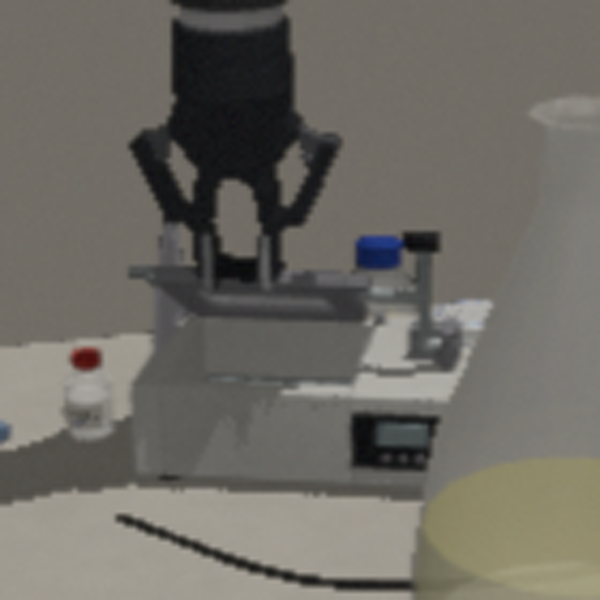

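View pics/s8b.png

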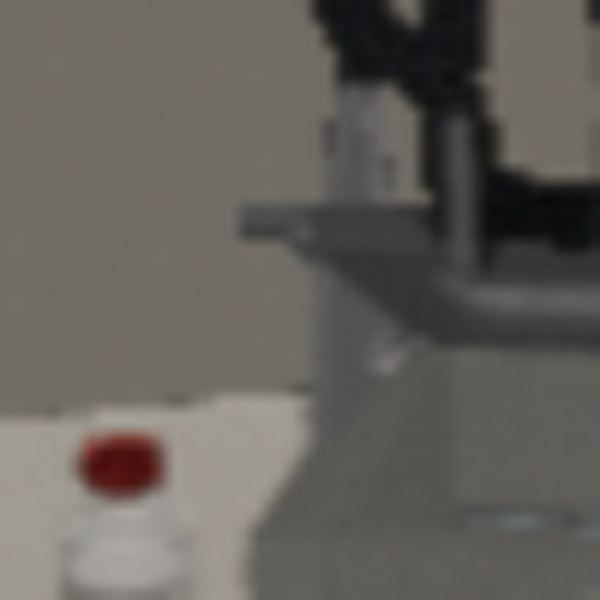

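```bash
python3 - <<'E'
from h import *
np.set_printoptions(precision=2,suppress=True,linewidth=160)
im=np.load('pics/s8.npy'); g=im.mean(2); print(g[176:192,207:224].round(0).astype(int))
g0=np.load('pics/side0.npy').astype(float).mean(2);print(g0[176:192,207:224].round(0).astype(int))
yaw=62.1;Rz=R.from_euler('z',yaw,degrees=True).as_matrix()
o=np.array([.442,.2215,0])-Rz@[-.1,.05,0];W=lambda p:o+Rz@np.array(p)
for th in(.54,.57,.6,.63):
  print(th,*[proj("side",W([.065-.1*np.cos(th),y,.081+.1*np.sin(th)])) for y in(.115,.121,.13,.139)])
print(proj("side",W([-.1,.05,.081])))
E
```

```text
[[108 107 108 108 109 110 108 108 107 101  78  88  84  89 101 107 107]
 [108 109 108 109 109 109 109 108 108 101  80  87  82  88 101 106 108]
 [108 109 108 108 109 110 108 108 108 105  92  89  84  86  92  84 104]
 [109 109 108 109 109 108 108 108 108 104  93  87  84  88  94  89 106]
 [108 109 108 108 108 109 108 109 107 104  92  86  83  88  97  90 106]
 [109 109 108 105 107 106 106 105 105 101  89  83  82  84  95  98 104]
 [108 109 103  86  82  83  82  80  76  69  65  65  66  65  67  67  61]
 [109 107 102  77  75  76  74  75  73  64  62  62  62  62  62  62  62]
 [108 108 101  71  68  67  69  77  84  67  62  64  64  63  63  64  62]
 [109 109 107 104 104 104  98  78  68  62  61  61  62  61  62  62  63]
 [109 108 108 109 109 108 108 100  77  68  59  55  54  55  53  56  56]
 [109 109 108 107 109 109 108 108 101  89  77  60  55  55  54  54  55]
 [109 109 108 108 108 108 109 108 106  96  89  75  62  55  55  53  55]
 [109 109 108 108 108 109 109 108 106  97  87  82  76  64  56  54  55]
 [108 109 108 108 109 108 108 107 105  97  87  83  82  78  67  57  55]
 [109 108 108 109 108 109 108 109 1
[... 762 characters left out ...]
03 106 107 108  99 104 142 135 101  98 100  99  91  78]
 [104 108 108 104 105 107 106 106 114 136 135 101  97  96  91  96  80]
 [107 104 107 105 106 107 106 105 117 140 142 101  95  98  94  95  89]
 [105 106 106 106 103 106 106 105 113 132 120  92  96  96  87 101 103]
 [107 107 104 107 106 104 103 105 116 131 110  93  95  95  86 100  98]
 [107 106 107 104 105 105 107 107 116 133 111  96  99  92  86  97  91]]
0.54 [218.08 185.24] [216.06 185.17] [213.04 185.08] [210.02 184.98]
0.57 [218.16 184.24] [216.14 184.17] [213.12 184.07] [210.11 183.98]
0.6 [218.24 183.24] [216.23 183.18] [213.21 183.08] [210.2  182.98]
0.63 [218.34 182.25] [216.32 182.19] [213.3 182.1] [210.29 182.  ]
[235.52 212.67]
```

```bash
python3 - <<'E'
from h import *
im=np.load('pics/s8.npy'); a=im[174:194,204:228]; a=np.clip((a-45)*3.2,0,255).astype(np.uint8)
cv2.imwrite('pics/s8c.png',cv2.resize(a[:,:,::-1],None,fx=30,fy=30,interpolation=cv2.INTER_NEAREST))
t=np.mean([eyes.read_camera('top').astype(float) for _ in range(6)],0);np.save('pics/t8.npy',t);t=t.astype(np.uint8)
cv2.imwrite('pics/t8.png',cv2.resize(t[230:290,190:270,::-1],(800,600),interpolation=cv2.INTER_CUBIC))
t0=cv2.imread('pics/top0.png')
cv2.imwrite('pics/t0z.png',cv2.resize(t0[230:290,190:270],(800,600),interpolation=cv2.INTER_CUBIC))
E
```

```text
(no output)
```

View pics/s8c.png

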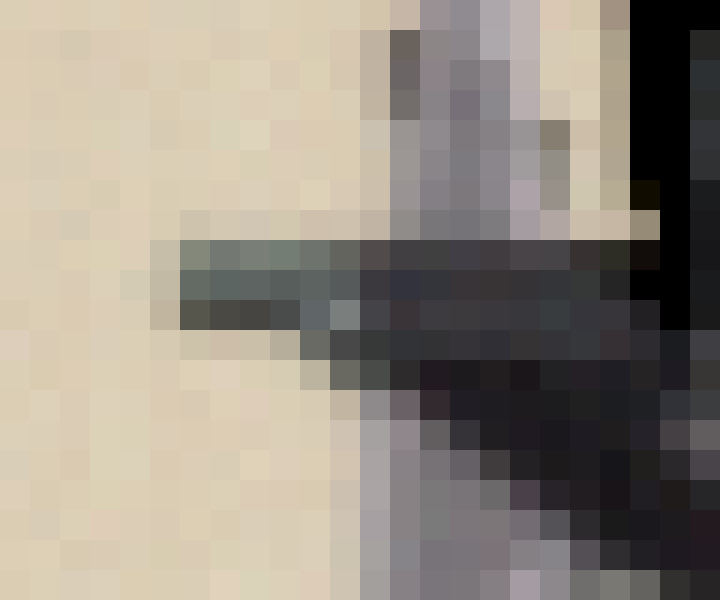

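View pics/t8.png

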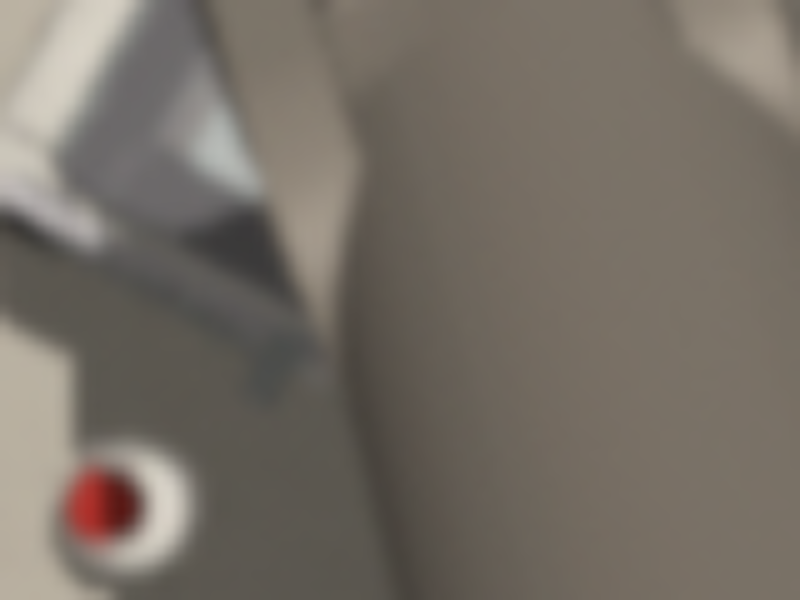

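View pics/t0z.png

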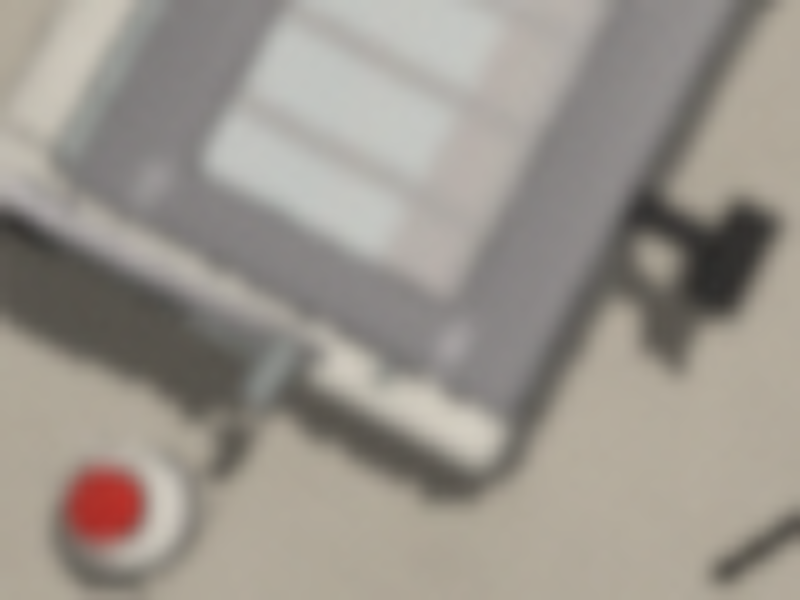

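```bash
python3 -m crank '0 0 0 0 -2.1 1.3 0;0 0 0 0 -2.1 1.3 0;0 0 0 0 0 0 0;0 0 0 0 0 0 0;0 0 0 0 0 0 0'
cat >> h.py <<'E'
def look(tag):
    s=sensors.sense()['tcp_pos'];print('theta z',np.arcsin((s[2]-.0812)/.165),'xy',np.arccos(1-np.hypot(s[0]-.4419,s[1]-.2216)/.165))
    im=np.mean([eyes.read_camera('side').astype(float) for _ in range(8)],0);np.save(f'pics/{tag}.npy',im)
    print(im.mean(2)[178:192,207:224].round(0).astype(int))
    a=np.clip((im[174:194,204:228]-45)*3.2,0,255).astype(np.uint8)
    cv2.imwrite(f'pics/{tag}.png',cv2.resize(a[:,:,::-1],None,fx=30,fy=30,interpolation=cv2.INTER_NEAREST))
E
python3 -c "
from h import *
go([.4425,.221,.081]);look('s9')"
```

```text
time_s: 12.22
tcp_pos: [0.4539, 0.2443, 0.1703]
orientation: [-90.0, 0.0, -28.0]
force: [-2.4, -4.0, -2.8]
width: 0.0287
tool-shift mm [  0.9  89.3 -25.9] rpy [-9.004e+01  2.000e-02 -2.799e+01] tcp [0.4539 0.2443 0.1703] F [-2.4 -4.  -2.8] w 0.0287 t 12.22
theta z 0.5705424541182017 xy 0.5653635893395332
[[110 108 108 108 109 108 109 109 108 105  91  89  84  87  94  83 105]
 [108 109 108 108 108 108 108 108 108 104  91  86  83  86  93  88 106]
 [108 108 108 109 108 108 108 107 107  99  78  72  73  78  84  83 102]
 [107 109 108 106 106 105 105 106  99  73  63  64  62  64  64  64  69]
 [108 108 104  86  82  81  80  79  73  65  63  62  64  62  63  63  61]
 [108 108 102  79  76  75  75  75  72  65  62  64  64  63  63  63  64]
 [108 108 101  72  66  66  69  78  88  66  59  58  58  58  58  59  58]
 [108 107 107 104 104 104  98  79  76  75  64  57  54  53  55  54  54]
 [108 108 108 108 108 108 108 100  83  88  82  65  57  55  55  55  56]
 [109 109 108 108 108 109 108 107 101  94  90  77  64  58  55  54  54]
 [108 108 108 108 108 108 107 107 105  96  91  84  78  62  57  54  54]
 [108 108 108 108 109 109 109 109 105  97  87  83  82  76  63  57  54]
 [108 108 108 109 108 108 108 108 106  97  87  84  82  81  77  68  57]
 [108 108 109 109 108 108 108 109 106  97  87  83  82  83  85  89  68]]
```

View pics/s9.png

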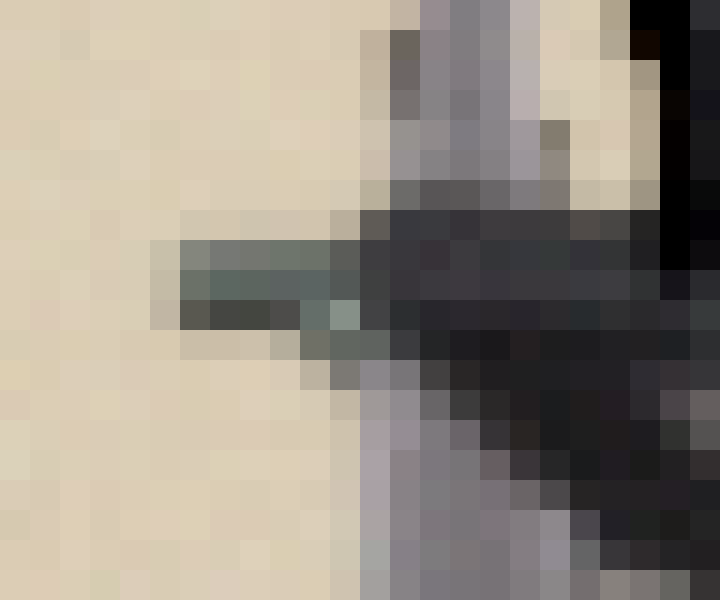

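```bash
python3 - <<'E'
from h import *
np.set_printoptions(precision=2,suppress=True,linewidth=200)
g0=np.load('pics/side0.npy').astype(float).mean(2);print(g0[205:220,228:244].round(0).astype(int))
g=np.load('pics/s9.npy').mean(2);print('cols226.. rows172..');print(g[172:192,224:250].round(0).astype(int))
yaw=62.1;Rz=R.from_euler('z',yaw,degrees=True).as_matrix()
o=np.array([.442,.2215,0])-Rz@[-.1,.05,0];W=lambda p:o+Rz@np.array(p)
for th in(0,.54,.567,.6):
  print(th,*[proj("side",W([.065-.165*np.cos(th),y,.081+.165*np.sin(th)])) for y in(.035,.05,.065)])
for p in([-.07,.13,.075],[-.07,.13,0],[-.07,0,0],[-.07,.1,.075],[-.07,.1,0]):print(p,proj("side",W(p)))
c=(W([-.07,.1,0]));print('front edges, col 216..226');print(g0[212:236,205:222:2].round(0).astype(int))
E
```

```text
[[112 112 109 110 113 113 111 111 113 111 110 110 110 110 111 111]
 [107 109 107 106 110 110 110 109 106 110 110 110 110 110 112 111]
 [ 82  81  81  87  90  95  97  88  73  76  89 100 103 106 107 105]
 [ 71  70  70  71  72  72  66  51  38  34  45  64  72  75  76  78]
 [ 67  66  63  62  60  56  51  35  22  26  38  56  66  64  69  67]
 [ 84  74  48  37  33  28  34  32  25  22  27  37  61  77  73  74]
 [108  85  44  22  22  22  28  24  25  29  29  39  85 128 110 111]
 [101  78  39  21  17  27  27  18  20  30  26  26  55  96 103 107]
 [ 90  71  30  25  19  23  21  17  21  11  18  21  50  90 103 105]
 [ 87  74  30  22  17  18  14  11  20  19  13  20  62  99 100  97]
 [101  92  56  50  48  46  43  34  36  37  44  44  73 101 104 100]
 [105 103 100  96 100  92  86  84  84  88  97 102 100 104 102 104]
 [101 102 100 103  99 100  86  91  88  94  99 103 103 101 105 101]
 [103  99 101 103 101  99  92  90  92  99 101 103 101 106 100 104]
 [ 99  98 101 105 101  98  90  91  90 100 104 102 104 104 100 104]]
cols226.. rows172..
[[ 90  39  24  31  41  31  26  60 105 109 108 108 107 108 108 106  92  45 
[... 2706 characters left out ...]
135 150 150 107 108 108 105 104 103]
 [140 151 151 107 108 109 110 104 105]
 [142 153 151 105 109 109 109 103 102]
 [120 149 136  95 106 107 107 103 103]
 [139 144  93  98 106 111 106 103 103]
 [109 105  94 105 108 104 106 101 103]
 [147 146 144 110 107 108 105 103 102]
 [152 151 149 101 106 107 103 104 102]
 [151 150 151  98 108 105 108 105 102]
 [151 151 148  97 106 106 106 105 102]
 [153 152 136  88 106 106 105 101 102]
 [151 152  96  85 105 104 106 102 104]
 [149 149  87  81  92  92  94  92  97]
 [149 142  80  79  81  80  56  46  60]
 [150 147 100  88  80  77  76  68  78]
 [151 151 146 138  96  96  93  97  94]
 [150 151 149 150 148 149 150 150 148]
 [154 153 152 152 154 153 155 155 152]]
```

```bash
python3 -m crank '0 0 0 0 0 0 0;0 0 0 0 0 0 0;0 0 0 0 -1.5 1 0;0 0 0 0 -1.5 1 0;0 0 0 0 -1.5 1 0;0 0 0 0 0 0 0;0 0 0 0 0 0 0;0 0 0 0 0 0 0' 75
python3 -c "
from h import *
go([.4425,.221,.081]);look('s10')
g=np.load('pics/s10.npy').mean(2);print(g[172:186,230:240].round(0).astype(int))
g=np.load('pics/s8.npy').mean(2);print(g[174:186,230:240].round(0).astype(int))"
```

```text
time_s: 13.28
tcp_pos: [0.4554, 0.247, 0.1748]
orientation: [-90.0, 0.0, -28.0]
force: [-3.3, -4.2, -3.1]
width: 0.0283
tool-shift mm [  0.9  93.8 -29. ] rpy [-9.003e+01  2.000e-02 -2.801e+01] tcp [0.4554 0.247  0.1748] F [-3.3 -4.2 -3.1] w 0.0283 t 13.28
theta z 0.602958242816392 xy 0.5993683132406546
[[109 108 108 108 108 109 108 108 107 101  89  87  82  84  90  81 101]
 [109 109 108 108 109 108 108 108  98  67  69  70  68  69  71  66  60]
 [108 109 107 108 108 108 108 107 100  67  62  63  62  62  62  63  60]
 [108 108 108 107 106 107 106 105  98  67  64  62  64  62  62  62  62]
 [109 108 103  84  83  82  81  81  76  63  61  62  63  61  61  62  62]
 [108 108 102  79  76  73  75  76  74  66  56  56  57  55  55  54  55]
 [109 108 101  72  65  67  68  79  92  80  67  57  54  54  54  53  56]
 [108 108 106 104 104 103  98  79  81  89  84  67  54  55  54  55  55]
 [108 107 109 108 108 108 107  99  84  91  89  78  62  55  54  54  55]
 [109 108 108 108 108 109 108 107 102  93  90  82  76  59  54  54  54]
 [109 108 108 108 107 108 107 108 105  96  90  83  80  70  57  56  53]
 [108 108 108 1
[... 618 characters left out ...]
4  13  23]
 [ 35  41  60  61  61  56  38  24  24  38]
 [ 48  49  57  57  60  57  54  48  50  54]
 [ 53  55  56  55  56  54  55  54  53  56]
 [ 59  58  58  56  58  58  57  57  56  56]]
[[ 58 100 108 109 108 109 109 108 108 106]
 [ 33  69 105 108 109 108 108 109 107  97]
 [ 25  60 105 109 109 108 108 108 107  96]
 [ 26  60 104 109 107 108 108 108 107  96]
 [ 28  59 100 104 106 109 108 108 108  96]
 [ 23  26  39  56  83 102 104 103 103  91]
 [ 24  14  17  21  34  42  42  41  42  39]
 [ 22  19  16  14  16  11  14  15  15  21]
 [ 20  12  15  13  15  16  13  15  14  22]
 [ 20  16  12  14  15  13  13  12  17  22]
 [ 22  18  19  20  20  21  15  16  16  24]
 [ 32  38  51  51  48  46  26  22  23  33]]
```

View pics/s10.png

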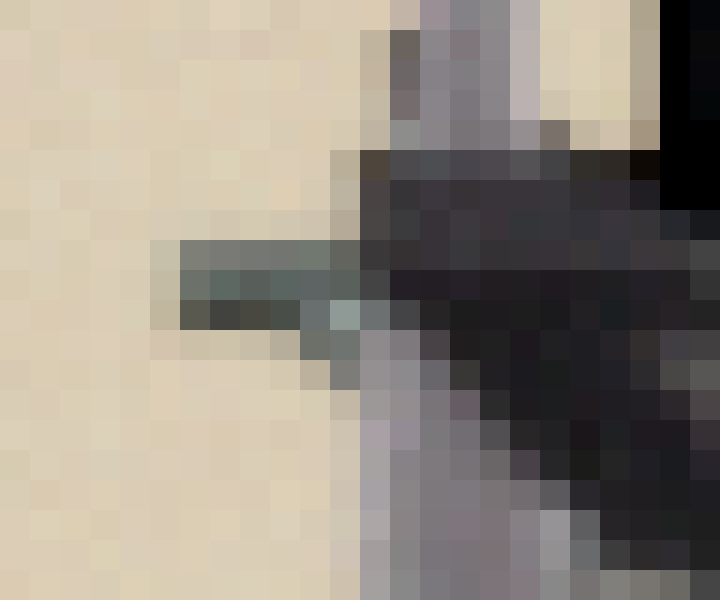

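```bash
python3 -m crank '0 0 0 0 -1.2 0.4 0;0 0 0 0 -1.2 0.4 0;0 0 0 0 0 0 0;0 0 0 0 0 0 0;0 0 0 0 0 0 0;0 0 0 0 0 0 0'
python3 -c "
from h import *
go([.4425,.221,.081]);look('s11')
g=np.load('pics/s11.npy').mean(2);print(g[172:186,230:240].round(0).astype(int))
t=np.mean([eyes.read_camera('top').astype(float) for _ in range(8)],0);np.save('pics/t11.npy',t)
t=np.clip((t-40)*1.8,0,255).astype(np.uint8)
cv2.imwrite('pics/t11.png',cv2.resize(t[250:280,200:240,::-1],(800,600),interpolation=cv2.INTER_CUBIC))
t0=cv2.imread('pics/top0.png')
cv2.imwrite('pics/t0y.png',cv2.resize(t0[250:280,200:240],(800,600),interpolation=cv2.INTER_CUBIC))"
```

```text
time_s: 14.18
tcp_pos: [0.4562, 0.2486, 0.1774]
orientation: [-89.9, -0.0, -27.9]
force: [0.4, 0.3, -7.7]
width: 0.0283
tool-shift mm [  0.7  96.4 -30.9] rpy [-8.995e+01 -3.000e-02 -2.790e+01] tcp [0.4562 0.2486 0.1774] F [ 0.4  0.3 -7.7] w 0.0283 t 14.18
theta z 0.6223098625817037 xy 0.6188719325242159
[[108 108 109 108 109 108 109 107  98  65  67  68  68  74  77  76  95]
 [108 109 107 107 108 109 107 108  99  66  63  62  61  63  63  64  67]
 [107 108 108 108 108 108 108 108 100  68  62  63  62  62  62  62  63]
 [109 109 109 106 106 106 106 105  97  66  60  61  62  61  62  62  62]
 [108 108 103  85  83  82  81  80  77  63  57  56  56  56  57  57  56]
 [109 108 103  78  74  75  74  76  77  74  63  56  52  55  54  55  56]
 [108 108 100  71  66  68  68  79  93  81  77  59  53  55  55  54  56]
 [108 108 106 105 104 103  98  80  79  90  86  68  58  54  55  54  54]
 [108 108 108 109 108 108 107 101  84  90  90  80  68  57  55  55  55]
 [109 108 108 108 107 109 109 108 102  94  91  83  77  67  57  55  54]
 [109 109 108 108 108 108 109 107 105  96  90  84  83  77  64  56  55]
 [108 108 108 108 108 108 108 108 105  96  88  83  83  81  76  58  56]
 [108 108 108 108 108 108 108 108 105  97  87  82  82  82  80  73  60]
 [106 108 108 108 108 108 108 108 106  97  87  83  83  82  87  92  76]]
[[ 32  62 104 109 108 108 108 108 108 107]
 [ 35  62 104 107 108 108 108 108 108 108]
 [ 34  58 100 104 103 103 103 103 104 103]
 [ 32  25  42  43  43  42  42  42  43  45]
 [ 30  16  17  17  11  19  17  15  15  22]
 [ 30  18  14  14  15  16  16  19  17  22]
 [ 33  16  11  14  17  16  18  20  17  22]
 [ 39  18  17  18  19  13  13  10  13  19]
 [ 40  27  39  39  37  28  19  11  14  23]
 [ 43  43  59  62  61  56  38  23  21  36]
 [ 47  51  58  60  60  61  56  49  46  47]
 [ 54  54  57  57  55  57  55  55  54  54]
 [ 56  56  56  56  56  55  55  55  57  56]
 [ 63  62  62  63  63  63  62  61  61  61]]
```

View pics/t11.png

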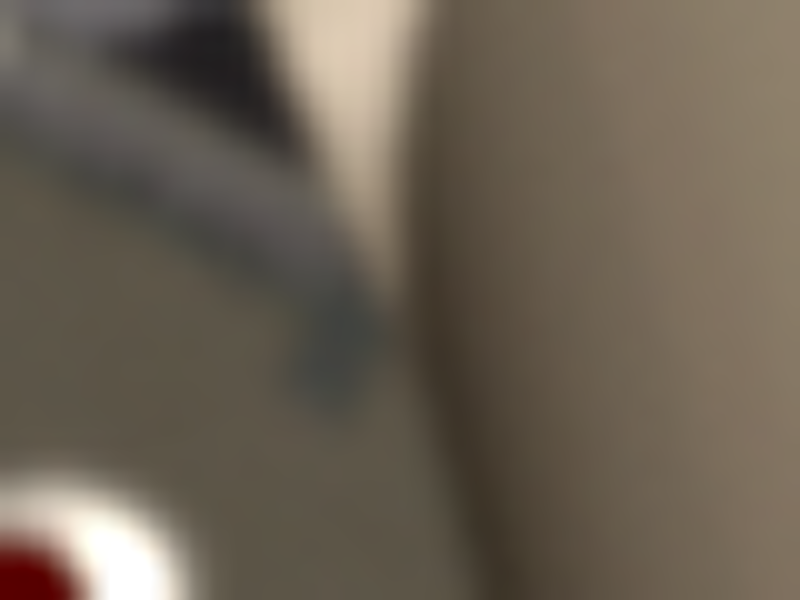

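View pics/t0y.png

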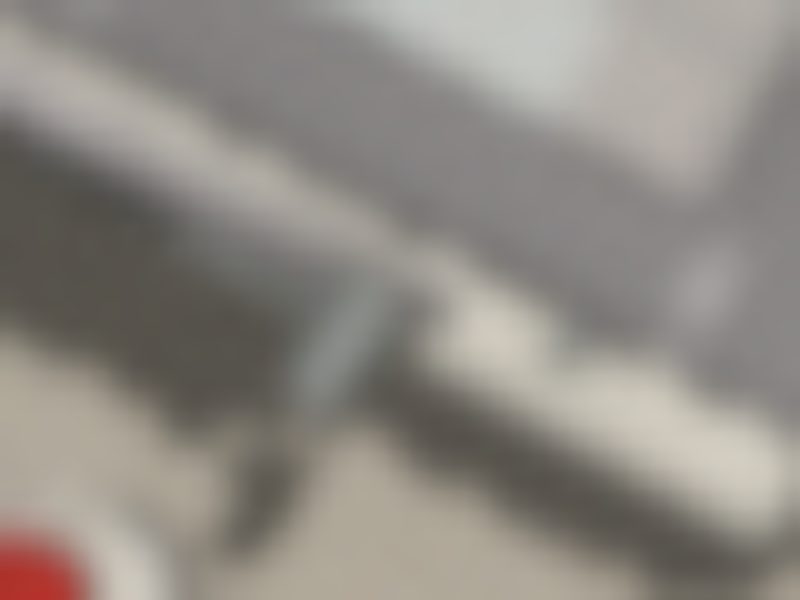

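View pics/s11.png

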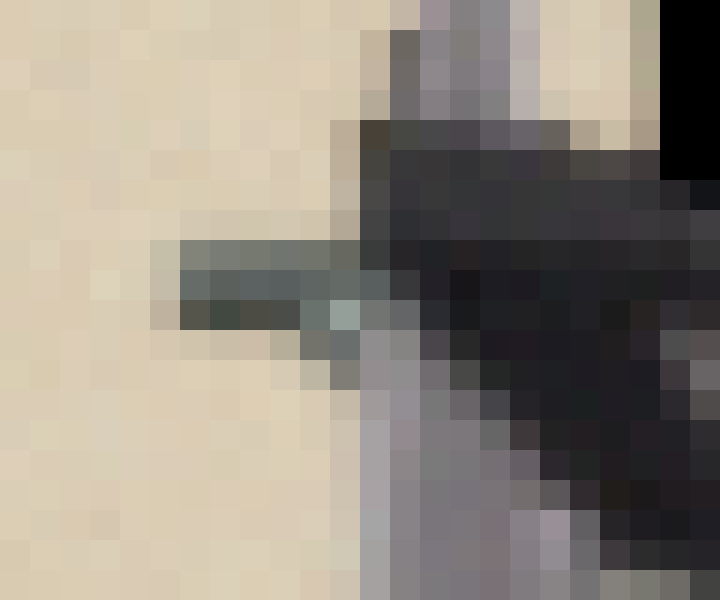

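```bash
python3 -m crank '0 0 0 0 0 0 0;0 0 0 0 0 0 0;0 0 0 0 0 0 0;0 0 0 0 0 0 0;0 0 0 0 0 0 0;0 0 0 0 0 0 0;0 0 0 0 0 0 0;0 0 0 0 0 0 0'
python3 -c "
from h import *
go([.4425,.221,.081])
im=eyes.read_camera('side');print(im.mean(2)[172:178,232:239].round(0).astype(int))
cv2.imwrite('pics/s12.png',cv2.resize(im[120:260,180:320,::-1],(600,600),interpolation=cv2.INTER_CUBIC))"
```

```text
time_s: 15.65
tcp_pos: [0.4562, 0.2486, 0.1774]
orientation: [-89.9, -0.0, -27.9]
force: [2.6, 4.6, -11.6]
width: 0.0283
tool-shift mm [  0.8  96.3 -30.9] rpy [-8.995e+01 -2.000e-02 -2.794e+01] tcp [0.4562 0.2486 0.1774] F [  2.6   4.6 -11.6] w 0.0283 t 15.65
[[104 108 106 107 109 107 106]
 [102 108 109 107 107 107 108]
 [101 105 103 100 102 105 105]
 [ 43  42  42  43  42  41  41]
 [  4  13  10  13  17  18  12]
 [ 10  14  19  15  15  22  22]]
```

View pics/s12.png

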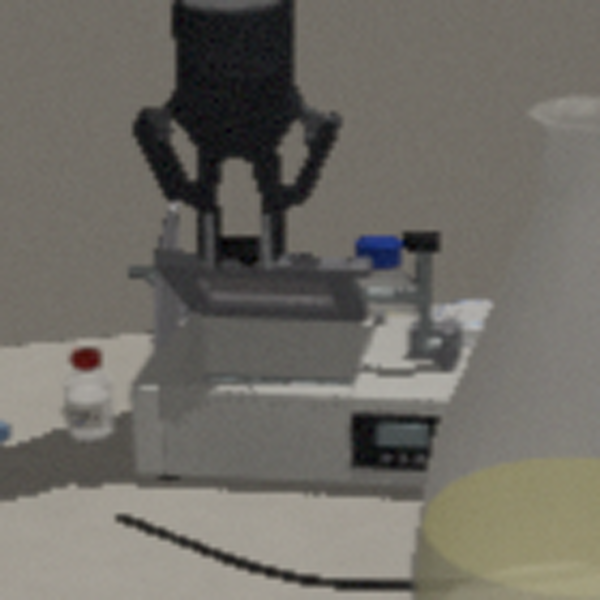

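```bash
python3 -m crank '0 0 0 0 0.3 0.4 0;0 0 0 0 0 0 0;0 0 0 0 0 0 0;0 0 0 0 0 0 0;0 0 0 0 0 0 0;0 0 0 0 0 0 0'; python3 -m crank '0 0 0 0 0 0 0;0 0 0 0 0 0 0;0 0 0 0 0 0 0;0 0 0 0 0 0 0;0 0 0 0 0 0 0;0 0 0 0 0 0 0;0 0 0 0 0 0 0;0 0 0 0 0 0 0;0 0 0 0 0 0 0;0 0 0 0 0 0 0'
python3 -c "
from h import *
look('s13')
g=np.load('pics/s13.npy').mean(2);print(g[172:183,230:240].round(0).astype(int))"
```

```text
time_s: 16.2
tcp_pos: [0.4561, 0.2484, 0.177]
orientation: [-90.0, 0.0, -28.0]
force: [1.4, 2.8, -10.2]
width: 0.0284
time_s: 17.03
tcp_pos: [0.4561, 0.2484, 0.177]
orientation: [-90.0, 0.0, -28.0]
force: [1.3, 2.8, -10.0]
width: 0.028
theta z 0.6192951150283988 xy 0.615857759169895
[[109 108 108 108 108 108 108 108 107  99  77  75  70  72  77  79 102]
 [109 109 108 108 108 108 108 108 100  73  65  63  61  63  63  63  70]
 [108 108 109 108 108 108 107 108 101  68  61  62  62  62  62  62  63]
 [109 108 107 107 106 106 105 104  97  67  61  62  62  62  63  63  63]
 [108 109 105  85  82  82  82  81  77  64  57  57  56  57  58  57  57]
 [108 108 102  78  75  75  75  76  78  74  62  55  55  56  57  54  55]
 [109 108 101  71  66  66  69  79  93  81  72  58  55  54  55  54  53]
 [108 108 107 104 105 104  98  80  79  90  84  65  56  54  54  54  54]
 [109 108 108 109 109 108 107  99  84  91  89  79  67  57  54  55  55]
 [109 108 108 108 108 108 108 108 101  93  89  83  78  66  56  55  55]
 [109 108 108 109 108 108 108 108 104  96  90  83  82  78  64  56  56]
 [109 109 108 109 107 109 108 107 107  97  87  81  82  80  70  58  54]
 [107 108 108 108 108 108 107 107 105  96  88  84  82  81  80  74  60]
 [108 108 108 108 108 108 108 108 106  97  87  83  82  82  86  91  76]]
[[ 33  60 105 108 108 108 108 109 107 108]
 [ 33  61 103 108 108 109 109 108 108 108]
 [ 35  58  99 104 104 103 103 103 103 102]
 [ 31  27  43  44  44  42  42  42  42  43]
 [ 29  12  14  15  16  14  15  12  17  20]
 [ 29  16  17  15  17  14  12  15  15  20]
 [ 29  14  15  15  13  16  16  15  18  23]
 [ 32  17  15  18  17  17  12  16  16  18]
 [ 39  25  38  40  37  30  16  13  12  19]
 [ 42  38  59  60  61  54  31  20  18  33]
 [ 50  46  58  61  61  58  47  40  38  46]]
```

```bash
python3 -c "
from bench import manip
print(manip.close_job())"
```

```text
the job is handed in; nothing more can be done
None
```

I raised the hold-down lever, then lifted the lid to the index pin. I handed the job in at about 17.5 s with the gripper still holding the handle at 75 N.

- **Lever:** I pinched its knob and swung it up along its arc to about 1.25 rad or more. Every later picture that shows it has it upright, with its toe clear of the lid.
- **Lid angle:** judging by how far the handle moved in the side picture, the lid stands at about 0.60 rad. I measured the pin at about 0.595 rad, give or take 0.02, from both cameras. The pin's pixels did not change between the first and last pictures.
- **Steadiness:** over the last second the gripper did not move. The wrist force stayed steady at about 10 N, well under the limit.
- **What disagreed:** the gripper's own position reading implies about 0.62 rad. The bar slipped about 4 mm in the pads early in the lift, so I relied on the pictures instead.
- **Less certain:** the pointer was hard to see directly, as it is only one or two pixels wide beside the lid's edge. It looked level with the pin.
- **Bystanders:** I moved nothing near the bottles, dishes or timer. The small bottle was still in place in the last side picture, and so was the cap of the large one. I did not recheck the dishes and timer at the end.

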